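# Photograph a reagent bottle with a two-stage camera release

## Task

Take a record photograph of the brown bottle with the black cap that stands near the bench's front edge: set it down upright on the photo stand's round white stage, inside the printed circle, and let go of it. Then press the camera's orange release button half-way to its first click and hold it there for about a second so that the camera focuses, and after that press it all the way down to take the picture and let it come back up. Never press it past half-way before then, and leave the blue-capped bottle near the front edge and the computer mouse where they are.

Things in the scene. Friction and masses are not known exactly. Their poses are not given: they have to be found in the camera images.
- stain_bottle: brown (amber) reagent bottle with a black screw cap, 88 mm tall, about 160 g, loose and upright near the bench's front edge (others far back belong to the room). Round body 48 mm in diameter, straight side up to about 47 mm, then shoulders up to a cap of 31 mm diameter from 73 mm to 88 mm. Origin at the centre of its underside, z up.
- buffer_bottle: clear/white reagent bottle with a blue screw cap, 56 mm in diameter, 105 mm tall, loose bystander near the bench's front edge. Origin at the centre of its underside.
- mouse: black computer mouse, 104 mm (x) by 57 mm (y), 34 mm high, loose bystander. Origin at the centre of its underside.
- photo_stand: fixed aluminium base plate, 120 mm (x) by 250 mm (y), 10 mm thick; origin: centre of its underside. At its -y end a black camera (body 106 x 44 mm centred at x 0, y -85 mm; flat top at z 102 mm) looks to +y (lens front at y -33 mm, lens top z 91 mm); at its +y end the round white stage. The orange release button is on the camera's top at x -22 mm; the rest is below z 108 mm.
- stage (a point): centre of the top of the round white stage: a flat disc 100 mm in diameter, its top 16 mm above the worktop, with a printed dark circle 78 mm in inner diameter round the centre. Axes as the photo stand's.
- button_top (a point): centre of the flat top of the orange release button (cap 29 mm in diameter); moves with the cap. Released it stands 118 mm above the worktop, 13 mm proud of its steel collar. The cap goes straight down 12 mm in all: 7 mm of first stage, then 5 mm of second stage.
- release_first (a joint): first-stage travel of the button, 0 (up) to 0.007 m; soft spring, 0.5 N at the start to 3.3 N at 0.007. The first click (focus) is made beyond 0.005.
- release_second (a joint): second-stage travel, 0 to 0.005 m, in addition to the first stage. It does not yield below about 6.5 N and needs about 10.5 N (11 N with the tell-tale) to go fully down; below 0.002 still counts as half pressed, the picture is taken beyond 0.0035. The button springs back up when let go.
- telltale (a joint): yellow tell-tale tab in a slot on the camera's -x end face, 0 (up: no picture taken) to 0.006 m down. The second stage drags it down after 1 mm of its own travel (to about 0.004 at a full press) and it stays down; it is not to be handled.
Things that resemble listed ones, but are neither listed nor needed, are in the scene too. Of the things that look like the stain_bottle, the largest one is meant.

How it is judged:
On the way, in this order (a step that is already met when the one before it is completed fails the run):
1. the brown bottle stands upright inside the stage's printed circle (centre within 15 mm), let go (horizontal distance between stain_bottle and stage below 0.015 m and z of stain_bottle in the frame of stage between -0.004 and 0.004 m and angle between stain_bottle's own z axis and vertical below 0.1 rad and contact force between the fingers and stain_bottle below 0.1 N), for 0.3 s.
2. with the bottle standing there, the button is held half pressed (first stage beyond 5 mm, second stage below 2 mm, and never yet beyond that) for half a second (horizontal distance between stain_bottle and stage below 0.015 m and z of stain_bottle in the frame of stage between -0.004 and 0.004 m and angle between stain_bottle's own z axis and vertical below 0.1 rad and value of joint release_first above 0.005 m and value of joint release_second below 0.002 m and value of joint telltale below 0.0012 m), for 0.5 s.
3. the button is pressed all the way (second stage beyond 3.5 mm) (horizontal distance between stain_bottle and stage below 0.015 m and z of stain_bottle in the frame of stage between -0.004 and 0.004 m and angle between stain_bottle's own z axis and vertical below 0.1 rad and value of joint release_first above 0.005 m and value of joint release_second above 0.0035 m).
At the end, for the whole second after the job is handed in: Brown bottle at rest on the stage, released, upright (0.1 rad), within 15 mm of the stage's centre; picture taken (tell-tale over 2 mm down); button up again (both stages under 1 mm); blue-capped bottle and mouse upright (0.3 rad) within 30 mm of their starts (all of step 1 and value of joint each of release_first, release_second below 0.001 m and value of joint telltale above 0.002 m and linear speed of stain_bottle below 0.02 m/s and distance of each of buffer_bottle, mouse from where it was at the start of the episode below 0.03 m and angle between each of buffer_bottle, mouse's own z axis and vertical below 0.3 rad); the robot touches nothing.
It fails at once if the blue-capped bottle is shifted by more than 30 mm or tipped (distance of buffer_bottle from where it was at the start of the episode above 0.03 m or angle between buffer_bottle's own z axis and vertical above 0.3 rad).
It fails at once if the computer mouse is shifted by more than 30 mm or tipped (distance of mouse from where it was at the start of the episode above 0.03 m or angle between mouse's own z axis and vertical above 0.3 rad).
It fails at once if the picture is taken while the brown bottle is not on the stage (value of joint release_second above 0.0035 m and not (horizontal distance between stain_bottle and stage below 0.015 m and z of stain_bottle in the frame of stage between -0.004 and 0.004 m and angle between stain_bottle's own z axis and vertical below 0.1 rad)).
It fails at once if the brown bottle is dropped onto the stage (falling free faster than 0.5 m/s, some 13 mm) instead of set down (horizontal distance between stain_bottle and stage below 0.05 m and linear speed of stain_bottle above 0.5 m/s and contact force between the fingers and stain_bottle below 0.1 N).
It also fails if it takes over 56 s, if anything falls off the work surface, if the arm or the gripper's body presses on something with over 40 N, if the wrist force passes 120 N, or if a joint passes its speed limit or range.

## Robot

A 6-joint arm with a two-finger parallel gripper is mounted at the origin on a cart in front of the work surface, level with it; the furniture and walls round the work are solid. World frame = base frame: x ahead of the robot, y to its left, z up, the work surface at z = 0. Lengths are in m, angles in rad, forces in N, time in s.
With the tool pointing down it reaches from about 0.35 to 0.875 m from the base axis. Payload 4.2 kg.
Tool frame: the origin (TCP) lies midway between the tips of the shut fingers; the grasp point (between the pads) lies 19 mm behind it; z points along the fingers, y is the line along which they close (so a half turn about z gives the same grasp; the last joint's range is limited). The gripper opens to 87 mm and grips with 3 to 60 N. Pads are 19 mm wide; open, the fingers measure 117 mm over their backs; the gripper's body (75 mm by 190 mm) begins 51 mm behind the grasp point.
Start: joints at [1.398, 0.385, 0.008, 0, -1.194, -0.259], TCP at [0.262, 0.568, 0.223] pointing down, gripper open.
Joint ranges: [-3.14, 3.14], [-1.21, 2.06], [-1.07, 1.41], [-3.16, 2.05], [-2.99, -0.16], [-3.1, 3.1]. Speed limits (rad/s): [2.79, 2.79, 3.14, 3.14, 3.14, 3.14].

## Interface

Orientations are given as a 3x3 rotation matrix whose columns are the frame's x, y, z axes.
In Python, from bench import robot, camera gives the robot as it stands. The module is installed in compiled form; this text tells all that it offers.
- The arm moves only by the tool move_arm, never from a script. Its argument "motion" is text: rows parted by semicolons, each of 6 numbers parted by spaces: the shift along the tool's x, y, z each as a share of 30 mm, from -1 to 1, then the turn, a rotation vector about the tool's x, y, z each as a share of 0.1 rad, from -1 to 1. In form: tx ty tz ax ay az; .... A call has 1 to 10 rows; each row shifts and turns the commanded pose from where the row before left it, along the tool's axes as they then stand; what a row does not reach is not made up. A row lasts 1/12 s, in which the tool goes at most 41.7 mm and 7.16 degrees, less where a joint would pass 70% of its speed; a pose out of reach is approached as far as the arm can. A call with a number of a shift or a turn outside -1 to 1 is refused whole. A call with a gripper value outside its range is refused whole. "jaw" is the opening, from -1 (shut) to 1 (fully open), set as the call begins (left out, the last holds). The fingers move at their own pace and stop on an object; "newtons" is the grip in N (left out, the last holds). Time passes only in rows, so rows that do not move let the fingers close. It gives the time, the measured TCP pose, the force, the opening and the grip force at its end, in the units of the state.
- robot.state(): the state, without advancing time (a new reading comes with each control period).
- camera(name): name is "side" or "top" or "wrist"; returns a dict with "image" (400x640x3 uint8, red, green, blue), "intrinsics" (3x3 intrinsics, pixels), "k1" (the pictures are not rectified: a ray, as slopes to the right and down, at radius r is drawn at 1 + k1 r^2 times it, then the intrinsics apply), "R" (3x3) and "t" (3): a world point X has camera coordinates R X + t; the wrist camera has in their place "mount" (4x4, takes a point from camera to tool coordinates, whose origin is the TCP and whose axes are the flange's). Camera axes: x right, y down, z forward; pixel columns grow to the right and rows downward; lengths in m; the calibration is good to about 2 mm. A picture is of the moment at which its call begins: read the wrist's pose just before it. There is no depth.
- robot.sign_off(): hands the job in; it is judged then, once.
The state is a dict: "t": time; "joints": joint angles; "qd": joint speeds; "joint_torque": joint torques, N m; "position": TCP position; "orientation": TCP orientation; "contact_force": force on the tool from outside, world axes, zero at the start; "wrist_torque": the same for the moment, N m; "width": opening from 0.0 (shut) to 1.0 (fully open); "grip_force": force on a finger pad.
Only numpy, scipy, OpenCV 4.12 (cv2) and the standard library are available. Lean on these libraries where they do the work, as an engineer would, in place of code of your own. Each camera call takes 0.05 s, during which the arm holds its last target. There are 200 camera calls.

## Working session

There is one attempt and no reset: what is moved stays moved. The work goes in short steps, Python scripts to look and compute and a tool call to move; the robot and the scene stay as the last step left them, time stands still between calls to the robot, and variables do not carry over. Pictures are saved under pics/ and viewed, at most 10 in all, crops included, and the job is handed in when it is done.

Besides the shell and the picture viewer there is one more tool, called after "Call:" as name(argument=value, ...) on one line, values as JSON. move_arm: Moves the arm, as the interface text tells. Shift numbers are shares of 30 mm and turn numbers shares of 0.1 rad, none past 1 either way. Its arguments: {"type":"object","properties":{"motion":{"type":"string"},"jaw":{"type":"number"},"newtons":{"type":"number"}},"required":["motion"]}

```bash
mkdir -p pics; cat > h.py <<'E'
import numpy as np,cv2
from bench import robot,camera
def ray(c,u,v,st=None):
    K=c["intrinsics"];d=np.array([(u-K[0][2])/K[0][0],(v-K[1][2])/K[1][1]]);s=d.copy()
    for _ in range(20): s=d/(1+c["k1"]*(s@s))
    r=np.array([*s,1.])
    if "R" in c:
        R=np.array(c["R"]);t=np.array(c["t"]);return -R.T@t,R.T@r
    M=np.array(c["mount"]);T=np.array(st["orientation"])
    return T@M[:3,3]+np.array(st["position"]),T@M[:3,:3]@r
def onz(c,u,v,z,st=None):
    o,d=ray(c,u,v,st);return o+d*(z-o[2])/d[2]
def save(c,n): cv2.imwrite("pics/"+n+".png",c["image"][:,:,::-1])
E
python3 - <<'E'
from h import *
import pickle
s=robot.state();print(s)
D={n:camera(n) for n in("top","side","wrist")}
pickle.dump((s,D),open("d.pkl","wb"))
for n in D: save(D[n],n)
for n in("top","side"):
    c=D[n];print(n,c["intrinsics"],c["k1"],-np.array(c["R"]).T@c["t"],c["R"])
print(D["wrist"]["mount"])
E
```

```text
{'t': 0.0, 'joints': array([ 1.39758414e+00,  3.85565727e-01,  6.61753722e-03, -5.05742296e-04,
       -1.19400336e+00, -2.58563633e-01]), 'qd': array([ 2.39554546e-04, -6.92924904e-04, -1.07516410e-03,  1.81891315e-03,
        3.02531725e-05, -1.07768462e-04]), 'joint_torque': array([-1.81020719e-04, -3.90667677e+01,  1.87407374e+01,  4.21975225e+00,
        1.09339046e-02, -1.93663777e-04]), 'position': array([0.26130157, 0.56708531, 0.22144983]), 'orientation': array([[ 9.08145971e-01, -4.18652838e-01, -8.34666574e-04],
       [-4.18653659e-01, -9.08143681e-01, -2.04188035e-03],
       [ 9.68418310e-05,  2.20376163e-03, -9.99997567e-01]]), 'contact_force': array([ 0.1853378 , -0.05387093,  0.09658456]), 'wrist_torque': array([ 0.01134132,  0.00890088, -0.02106774]), 'grip_force': 0.0, 'width': 1.002186277423421}
top [[367.56179266   0.         322.15354501]
 [  0.         367.56179266 198.26255533]
 [  0.           0.           1.        ]] -0.012818642578435669 [ 0.39132678 -0.05613607  1.00031161] [[-0.00400577 -0.99954545 -0.02988063]
 [-0.99092178  0.00798309 -0.13420247]
 [ 0.13438001  0.02907178 -0.99050333]]
side [[479.60475427   0.         323.67909739]
 [  0.         479.60475427 200.81894967]
 [  0.           0.           1.        ]] -0.12275521892204028 [ 0.36432172 -1.2932983   0.7268372 ] [[ 0.9918559  -0.12508344  0.02399996]
 [-0.03326597 -0.43631156 -0.89918051]
 [ 0.12294405  0.89105912 -0.43691922]]
[[-1.00597510e-03 -9.68085432e-01 -2.50618406e-01  6.83110947e-02]
 [ 9.99999370e-01 -8.49004694e-04 -7.34444824e-04  2.01648537e-04]
 [ 4.98229131e-04 -2.50618987e-01  9.68085676e-01 -1.61543022e-01]
 [ 0.00000000e+00  0.00000000e+00  0.00000000e+00  1.00000000e+00]]
```

View pics/top.png

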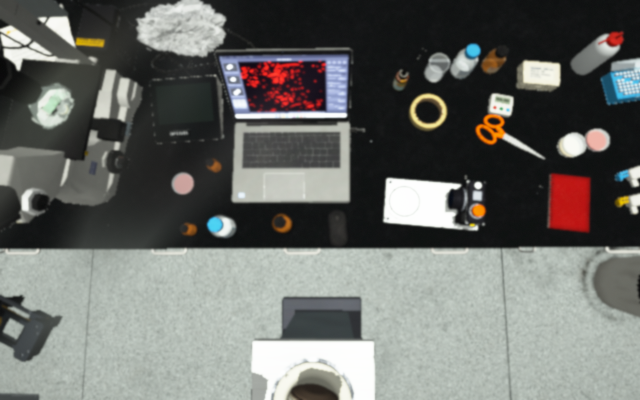

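View pics/side.png

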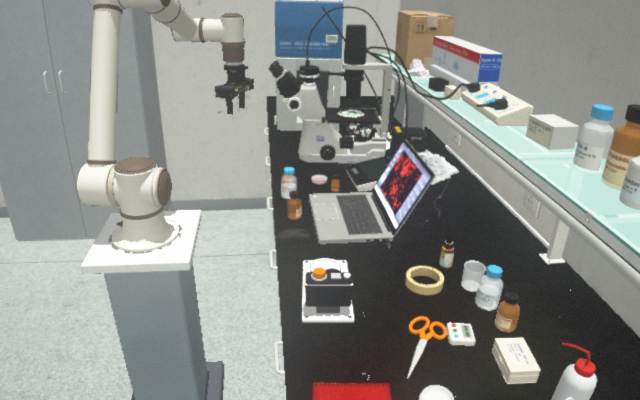

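```bash
python3 - <<'E'
from h import *
import pickle
s,D=pickle.load(open("d.pkl","rb"));c=D["top"];im=c["image"]
a=cv2.resize(im[150:245,165:350,::-1],None,fx=4,fy=4,interpolation=cv2.INTER_CUBIC)
b=cv2.resize(im[170:240,375:495,::-1],None,fx=4,fy=4,interpolation=cv2.INTER_CUBIC)
a=a[:, :740];b=cv2.copyMakeBorder(b,0,0,0,a.shape[1]-b.shape[1],cv2.BORDER_CONSTANT)
o=cv2.vconcat([a,b]);o=cv2.resize(o,None,fx=.85,fy=.85);print(o.shape);cv2.imwrite("pics/crop.png",o)
for n,p,z in[("capA",(283,219),.088),("small",(189,229),.05),("blue",(216,226),.105),("stage",(405,200),.016),("button",(478,211),.118),("mouse",(338,227),.03),("small3",(214,165),.05)]: print(n,onz(c,*p,z))
hsv=cv2.cvtColor(im,cv2.COLOR_RGB2HSV)
def blobs(m,name):
    n,l,st,ce=cv2.connectedComponentsWithStats(m)
    for i in range(1,n):
        if st[i,4]>20: print(name,st[i],ce[i])
blobs(cv2.inRange(hsv[150:260,150:500],(5,120,60),(22,255,255)),"orange/brown(+150)")
blobs(cv2.inRange(im[170:240,375:495],(180,180,180),(255,255,255)),"white(+375,170)")
E
```

```text
(561, 629, 3)
capA [0.46366816 0.06858994 0.088     ]
small [0.44198314 0.32026916 0.05      ]
blue [0.44608706 0.23148117 0.105     ]
stage [ 0.51836537 -0.24979674  0.016     ]
button [ 0.47734459 -0.40232294  0.118     ]
mouse [ 0.44624236 -0.06910974  0.03      ]
small3 [0.61220053 0.26028054 0.05      ]
orange/brown(+150) [ 57   9  15  14 115] [65.06086957 16.34782609]
orange/brown(+150) [322  54  15  13 155] [328.92258065  60.23870968]
orange/brown(+150) [122  64  20  19 205] [133.1804878   73.75121951]
orange/brown(+150) [ 32  73  15  13 134] [40.09701493 79.2761194 ]
white(+375,170) [   9    8   78   51 2950] [43.01355932 32.83355932]
white(+375,170) [100  12   7   7  40] [102.8    14.925]
white(+375,170) [99 22  7  8 55] [102.05454545  25.43636364]
white(+375,170) [94 56  9  4 22] [98.81818182 57.86363636]
```

View pics/crop.png

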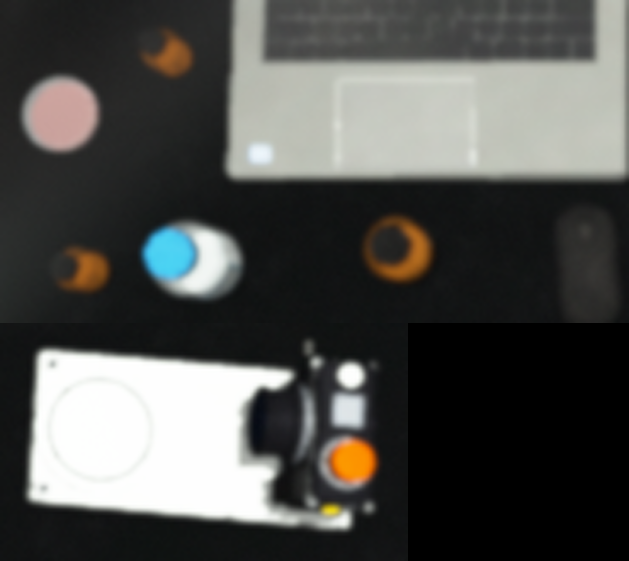

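Three look-alikes in the top view: (282,223), about 20 px wide, (189,229), 15 px, and (214,165), 15 px. The first is the largest amber bottle with a black cap near the front edge, so it is the one meant. The stage circle is at (404.4,201.2), the button at (478.9,210.4) and the blue cap at (215,224).

```bash
python3 - <<'E'
from h import *
import pickle
s,D=pickle.load(open("d.pkl","rb"));c=D["top"]
for n,p,z in[("cap",(279.7,221.8),.088),("body",(282.2,223.5),.03),("blue",(214.7,224.4),.105),("stage",(404.4,201.2),.016),("button",(478.9,210.4),.118),("e1",(375+40/3.4,170+29/3.4),.01),("e2",(375+290/3.4,170+47/3.4),.01)]: print(n,onz(c,*p,z))
# side check of button
im=D["side"]["image"];m=cv2.inRange(cv2.cvtColor(im,cv2.COLOR_RGB2HSV)[255:290,300:340],(5,150,100),(22,255,255));M=cv2.moments(m,True)
o,d=ray(D["side"],300+M["m10"]/M["m00"],255+M["m01"]/M["m00"]);print("side button",o+d*(.118-o[2])/d[2],M["m00"])
E
```

```text
cap [0.45672607 0.07677955 0.088     ]
body [0.45633676 0.07852595 0.03      ]
blue [0.4500371  0.23485149 0.105     ]
stage [ 0.51513035 -0.24808361  0.016     ]
button [ 0.47876722 -0.40454192  0.118     ]
e1 [ 0.57855765 -0.20353465  0.01      ]
e2 [ 0.5621342  -0.40157953  0.01      ]
side button [ 0.47980379 -0.4133296   0.118     ] 98.0
```

Call:
move_arm(motion="0 0 0 0 0 -1;0 0 0 0 0 -1;0 0 0 0 0 -1;0 0 0 0 0 -1;0 0 0 0 0 -0.3;0 1 0 0 0 0;0 1 0 0 0 0;0 1 0 0 0 0;0 1 0 0 0 0;0 1 0 0 0 0", jaw=1)

```text
t: 0.98
position: [0.261, 0.4159, 0.2221]
orientation: [[1.0, -0.002, -0.0], [-0.002, -1.0, -0.001], [-0.0, 0.001, -1.0]]
contact_force: [0.6, -0.6, 0.3]
width: 0.997
grip_force: 0.0
```

Call:
move_arm(motion="0.5 1 0 0 0 0;0.6 1 0 0 0 0;0.6 1 0 0 0 0;0.6 1 0 0 0 0;0.6 1 0 0 0 0;0.6 1 0 0 0 0;0.6 1 0 0 0 0;0.6 1 0 0 0 0;0.6 1 0 0 0 0;0.6 1 0 0 0 0")

```text
t: 1.82
position: [0.4381, 0.1156, 0.2226]
orientation: [[1.0, -0.002, 0.0], [-0.002, -1.0, 0.0], [0.0, -0.0, -1.0]]
contact_force: [0.9, 0.7, -0.9]
width: 1.001
grip_force: 0.0
```

Call:
move_arm(motion="0.6 1 0 0 0 0;0 0.3 0 0 0 0;0 0 0 0 0 0;0 0 0 0 0 0")

```text
t: 2.15
position: [0.4553, 0.078, 0.2223]
orientation: [[1.0, -0.003, -0.001], [-0.003, -1.0, 0.0], [-0.001, -0.0, -1.0]]
contact_force: [-0.2, 0.7, 0.4]
width: 0.998
grip_force: 0.0
```

```bash
python3 - <<'E'
from h import *
s=robot.state();c=camera("wrist");save(c,"w1")
print(s["position"],s["t"])
m=cv2.inRange(cv2.cvtColor(c["image"],cv2.COLOR_RGB2HSV),(5,100,50),(22,255,255))
n,l,st,ce=cv2.connectedComponentsWithStats(m)
for i in range(1,n):
    if st[i,4]>200: print(st[i],ce[i],onz(c,*ce[i],.04,s))
E
```

```text
[0.45529447 0.0779541  0.22227812] 2.15
[ 109    7   47   42 1096] [134.77737226  29.53284672] [0.61170592 0.25791468 0.04      ]
[291 158  44  43 839] [312.08104887 174.06197855] [0.46315038 0.08008119 0.04      ]
[ 79 174  45  32 865] [103.53410405 188.73294798] [0.44759722 0.31715156 0.04      ]
[122 238  32  56 873] [134.48339061 265.50744559] [0.35228719 0.29575567 0.04      ]
[475 238  32  56 835] [493.08263473 264.97724551] [ 0.35130596 -0.13805152  0.04      ]
[ 288  301  328   19 4214] [461.86449929 311.62956811] [ 0.28720525 -0.10762555  0.04      ]
```

View pics/w1.png

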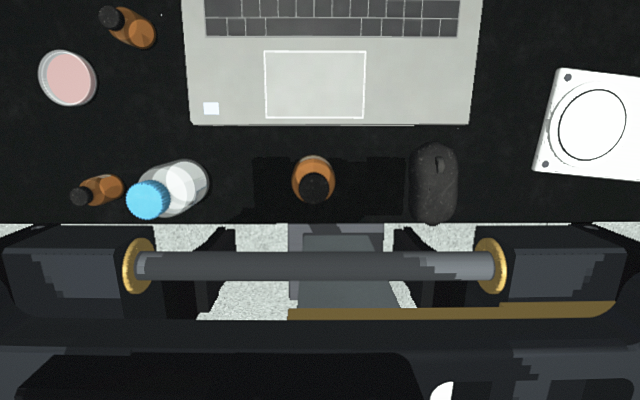

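The wrist view shows the bottle below, with its cap at about (313.5,188) and its body spanning 291–335. The printed circle is at (593,125), the mouse at (433,182) and the blue cap at (148,200).

```bash
python3 - <<'E'
from h import *
s=robot.state();c=camera("wrist")
for n,p,z in[("cap",(313.5,188),.088),("body top edge",(313,155),.045),("L",(291,175),.045),("R",(335,175),.045),("blue",(148,200),.105),("stage",(593,125),.016),("mouse",(410,182),.02)]: print(n,onz(c,*p,z,s)[:2])
E
```

```text
cap [0.45794978 0.07907969]
body top edge [0.48481738 0.07963794]
L [0.4630539  0.10379339]
R [0.46292833 0.05564054]
blue [0.45080775 0.23235508]
stage [ 0.5166442  -0.24674917]
mouse [ 0.44989859 -0.03499266]
```

Call:
move_arm(motion="0.13 -0.05 0 0 0 0;0 0 1 0 0 0;0 0 1 0 0 0;0 0 1 0 0 0;0 0 1 0 0 0;0 0 1 0 0 0;0 0 0.8 0 0 0;0 0 0.5 0 0 0;0 0 0.3 0 0 0;0 0 0 0 0 0")

```text
t: 3.08
position: [0.4586, 0.0802, 0.0229]
orientation: [[1.0, -0.0, -0.003], [-0.0, -1.0, -0.002], [-0.003, 0.002, -1.0]]
contact_force: [0.3, -1.1, 0.2]
width: 1.003
grip_force: 0.0
```

Call:
move_arm(motion="0 0 0 0 0 0;0 0 0 0 0 0;0 0 0 0 0 0;0 0 0 0 0 0;0 0 0 0 0 0;0 0 0 0 0 0;0 0 0 0 0 0;0 0 0 0 0 0", jaw=-1, newtons=20)

```text
t: 3.75
position: [0.4597, 0.0797, 0.0249]
orientation: [[1.0, -0.002, 0.0], [-0.002, -1.0, 0.0], [0.0, -0.0, -1.0]]
contact_force: [0.2, -0.7, 2.2]
width: 0.533
grip_force: 20.0
```

Call:
move_arm(motion="0 0 -0.4 0 0 0;0 0 -0.8 0 0 0;0 0 -0.8 0 0 0;0 0 -0.5 0 0 0;0 0.4 0 0 0 0;0 0.7 0 0 0 0;0.1 0.8 0 0 0 0;0.2 0.8 0 0 0 0;0.2 0.8 0 0 0 0;0.2 0.8 0 0 0 0")

```text
t: 4.58
position: [0.4791, -0.051, 0.0982]
orientation: [[1.0, -0.002, -0.003], [-0.002, -1.0, -0.0], [-0.003, 0.0, -1.0]]
contact_force: [0.6, 0.9, -2.2]
width: 0.53
grip_force: 19.9
```

Call:
move_arm(motion="0.2 0.8 0 0 0 0;0.2 0.8 0 0 0 0;0.2 0.8 0 0 0 0;0.2 0.8 0 0 0 0;0.2 0.8 0 0 0 0;0.2 0.8 0 0 0 0;0.2 0.8 0 0 0 0;0 0.7 0 0 0 0;0 0.3 0 0 0 0;0 0 0 0 0 0")

```text
t: 5.42
position: [0.5205, -0.2491, 0.0978]
orientation: [[1.0, -0.005, -0.003], [-0.005, -1.0, 0.001], [-0.003, -0.001, -1.0]]
contact_force: [0.3, 0.4, -1.6]
width: 0.533
grip_force: 19.9
```

```bash
python3 - <<'E'
from h import *
s=robot.state();c=camera("wrist");save(c,"w2")
print(s["position"],s["t"],s["width"],s["grip_force"])
c=camera("top");cv2.imwrite("pics/t2.png",cv2.resize(c["image"][150:250,360:520,::-1],None,fx=5,fy=5,interpolation=cv2.INTER_CUBIC))
E
```

```text
[ 0.52048327 -0.24914866  0.09777244] 5.4167 0.5332939198571696 19.911074767570653
```

View pics/w2.png

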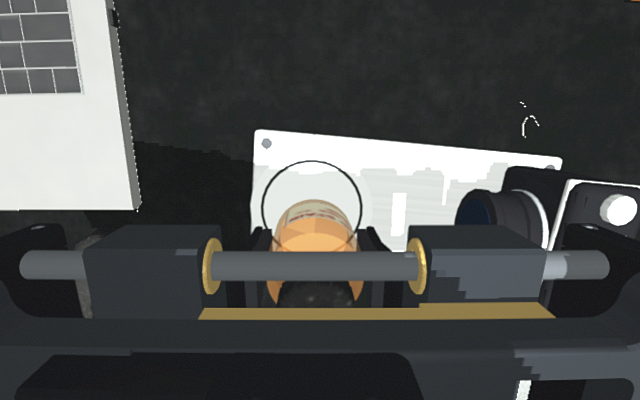

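The printed circle is visible behind the held bottle: left edge (262,207), right edge (361,207), top (311,161). The bottle hangs upright between the pads.

```bash
python3 - <<'E'
from h import *
s=robot.state();c=camera("wrist")
for p in[(262,207),(361,207),(311,161)]: print(p,onz(c,*p,.016,s)[:2])
E
```

```text
(262, 207) [ 0.51925734 -0.20510681]
(361, 207) [ 0.51897825 -0.285179  ]
(311, 161) [ 0.55637994 -0.24499096]
```

Call:
move_arm(motion="-0.14 -0.12 0.3 0 0 0;0 0 0.5 0 0 0;0 0 0.5 0 0 0;0 0 0.3 0 0 0;0 0 0.1 0 0 0;0 0 0.05 0 0 0;0 0 0 0 0 0;0 0 0 0 0 0")

```text
t: 6.23
position: [0.5184, -0.2437, 0.0478]
orientation: [[1.0, -0.001, 0.001], [-0.001, -1.0, -0.0], [0.001, 0.0, -1.0]]
contact_force: [-0.0, 0.4, -2.1]
width: 0.535
grip_force: 19.9
```

Call:
move_arm(motion="-0.04 0 0.07 0 0 0;0 0 0.07 0 0 0;0 0 0.04 0 0 0;0 0 0.04 0 0 0;0 0 0 0 0 0;0 0 0 0 0 0")

```text
t: 6.73
position: [0.5166, -0.2438, 0.0409]
orientation: [[1.0, -0.002, 0.0], [-0.002, -1.0, -0.0], [0.0, 0.0, -1.0]]
contact_force: [-0.9, 0.4, 2.8]
width: 0.532
grip_force: 20.0
```

Contact felt, so I release, then back off upward.

Call:
move_arm(motion="0 0 0 0 0 0;0 0 0 0 0 0;0 0 0 0 0 0;0 0 0 0 0 0;0 0 0 0 0 0;0 0 0 0 0 0;0 0 0 0 0 0;0 0 0 0 0 0", jaw=1)

```text
t: 7.4
position: [0.5166, -0.2437, 0.0404]
orientation: [[1.0, -0.002, -0.0], [-0.002, -1.0, 0.0], [-0.0, -0.0, -1.0]]
contact_force: [-0.5, -0.4, -0.1]
width: 0.982
grip_force: 0.0
```

Call:
move_arm(motion="0 0 -0.3 0 0 0;0 0 -0.7 0 0 0;0 0 -1 0 0 0;0 0 -1 0 0 0;0 0 -1 0 0 0;0 0 -1 0 0 0;0 0 -0.5 0 0 0;0 0 0 0 0 0;0 0 0 0 0 0")

```text
t: 8.15
position: [0.5168, -0.2437, 0.207]
orientation: [[1.0, -0.002, 0.003], [-0.002, -1.0, -0.0], [0.003, 0.0, -1.0]]
contact_force: [-0.3, 0.1, -0.1]
width: 0.997
grip_force: 0.0
```

```bash
python3 - <<'E'
from h import *
s=robot.state();c=camera("wrist");save(c,"w3")
print(s["position"],s["t"])
m=cv2.inRange(cv2.cvtColor(c["image"],cv2.COLOR_RGB2HSV),(5,150,100),(22,255,255))
n,l,st,ce=cv2.connectedComponentsWithStats(m)
for i in range(1,n):
    if st[i,4]>200: print(st[i],ce[i],onz(c,*ce[i],.118,s))
E
```

```text
[ 0.51684459 -0.2436837   0.20699108] 8.15
[514   0  66  36 452] [539.63716814  19.45132743] [ 0.65611895 -0.40974425  0.118     ]
[523   0  36  28 245] [547.96326531  12.8122449 ] [ 0.66067992 -0.41531791  0.118     ]
```

View pics/w3.png

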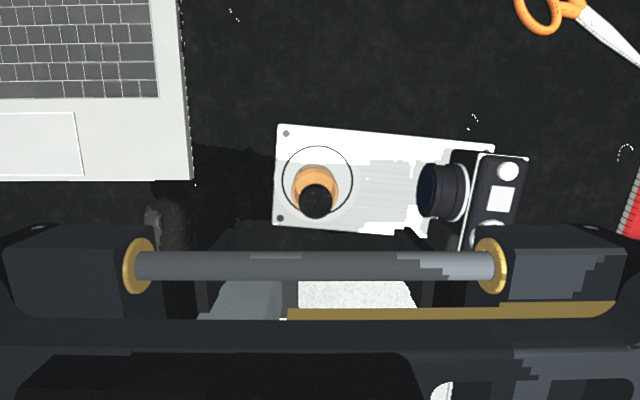

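The bottle stands upright inside the circle. The ring spans 282–353 with its top at 146, and the cap is at (317,201). The gripper hides the button, so I move to see it.

```bash
python3 - <<'E'
from h import *
s=robot.state();c=camera("wrist")
for p,z in[((282,181),.016),((353,181),.016),((317,146),.016),((317,216),.016),((317,201),.104)]: print(p,onz(c,*p,z,s)[:2])
E
```

```text
(282, 181) [ 0.51490802 -0.20688156]
(353, 181) [ 0.51468038 -0.28774119]
(317, 146) [ 0.55426024 -0.24677457]
(317, 216) [ 0.47304827 -0.24671426]
(317, 201) [ 0.51456546 -0.24604421]
```

Call:
move_arm(motion="-0.4 0.6 0 0 0 0;-0.6 1 0 0 0 0;-0.6 1 0 0 0 0;-0.6 1 0 0 0 0;-0.6 1 0 0 0 0;-0.4 0.8 0 0 0 0;0 0 0 0 0 0;0 0 0 0 0 0;0 0 0 0 0 0", jaw=-1)

```text
t: 9.0
position: [0.4199, -0.4051, 0.2042]
orientation: [[1.0, -0.002, -0.002], [-0.002, -1.0, 0.001], [-0.002, -0.001, -1.0]]
contact_force: [0.1, -0.1, -0.6]
width: 0.405
grip_force: 0.0
```

```bash
python3 - <<'E'
from h import *
s=robot.state();c=camera("wrist");save(c,"w4")
print(s["position"],s["t"],s["width"])
m=cv2.inRange(cv2.cvtColor(c["image"],cv2.COLOR_RGB2HSV),(5,150,100),(22,255,255))
n,l,st,ce=cv2.connectedComponentsWithStats(m)
for i in range(1,n):
    if st[i,4]>200: print(st[i],ce[i],onz(c,*ce[i],.118,s))
E
```

```text
[ 0.41985514 -0.40508773  0.20419989] 9.0 0.40494495269038516
[296 111  35  36 261] [314.29118774 132.98467433] [ 0.47668441 -0.4054164   0.118     ]
```

View pics/w4.png

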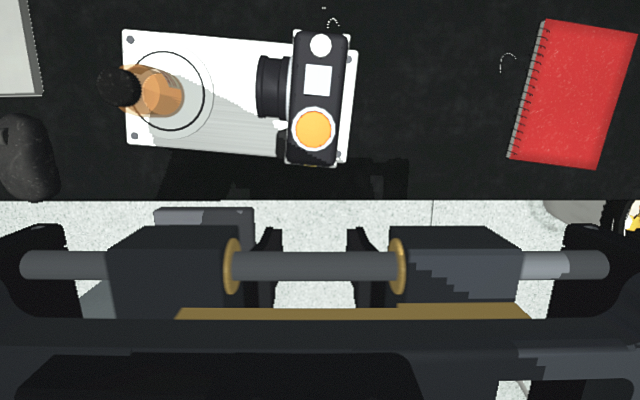

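The button's orange cap spans (296–331, 111–147), centred at (313.5,129), which gives about (0.480,-0.405). That agrees with the top view. The bottle is well placed, with the cap 1–2 mm from the circle's centre.

Call:
move_arm(motion="0.6 0 0 0 0 0;0.9 0 0 0 0 0;0.5 0 0 0 0 0;0 0 0.6 0 0 0;0 0 0.9 0 0 0;0 0 0.6 0 0 0;0 0 0.2 0 0 0;0 0 0 0 0 0;0 0 0 0 0 0;0 0 0 0 0 0")

```text
t: 9.88
position: [0.4814, -0.4059, 0.1381]
orientation: [[1.0, -0.001, 0.002], [-0.001, -1.0, -0.002], [0.002, 0.002, -1.0]]
contact_force: [0.2, 1.1, 0.3]
width: 0.006
grip_force: 0.0
```

Call:
move_arm(motion="0 0 0 0 0 0;0 0 0 0 0 0")

```text
t: 10.05
position: [0.4809, -0.4059, 0.1378]
orientation: [[1.0, -0.002, 0.002], [-0.002, -1.0, -0.001], [0.002, 0.001, -1.0]]
contact_force: [-0.1, 1.1, -0.3]
width: 0.004
grip_force: 0.0
```

Call:
move_arm(motion="0 0 0 0 0 0;0 0 0 0 0 0")

```text
t: 10.22
position: [0.4804, -0.4058, 0.137]
orientation: [[1.0, -0.002, 0.001], [-0.002, -1.0, -0.0], [0.001, 0.0, -1.0]]
contact_force: [-0.4, 0.2, -0.4]
width: 0.005
grip_force: 0.0
```

Call:
move_arm(motion="0 0 0.2 0 0 0;0 0 0.2 0 0 0;0 0 0.1 0 0 0;0 0 0 0 0 0;0 0 0 0 0 0;0 0 0 0 0 0")

```text
t: 10.72
position: [0.4804, -0.4058, 0.1214]
orientation: [[1.0, -0.002, -0.0], [-0.002, -1.0, -0.0], [-0.0, 0.0, -1.0]]
contact_force: [-0.4, -0.1, -0.1]
width: 0.005
grip_force: 0.0
```

Call:
move_arm(motion="0 0 0.1 0 0 0;0 0 0.05 0 0 0;0 0 0.05 0 0 0;0 0 0 0 0 0;0 0 0 0 0 0")

```text
t: 11.13
position: [0.4805, -0.4058, 0.1157]
orientation: [[1.0, -0.002, 0.001], [-0.002, -1.0, -0.0], [0.001, 0.0, -1.0]]
contact_force: [-0.1, 0.3, 1.0]
width: 0.004
grip_force: 0.7
```

```bash
python3 - <<'E'
from h import *
for _ in range(6):
    s=robot.state();print(s["t"],s["position"][2],s["contact_force"][2]);camera("side")
E
```

```text
11.1333 0.1157349521625975 0.9523012053573902
11.1833 0.1157637469663782 1.4087646768946587
11.2333 0.11575799438858697 1.6692916773351745
11.2833 0.1157553134100614 1.0511486532678163
11.3333 0.11573326497826608 1.4568309094407905
11.3833 0.11568805051836518 1.5651542390376376
```

Contact agrees: about 2.3 mm of travel at 1.35 N. I press another 4 mm to half-way.

Call:
move_arm(motion="0 0 0.04 0 0 0;0 0 0.04 0 0 0;0 0 0.03 0 0 0;0 0 0.02 0 0 0;0 0 0 0 0 0;0 0 0 0 0 0")

```text
t: 11.93
position: [0.4805, -0.4058, 0.1118]
orientation: [[1.0, -0.002, 0.001], [-0.002, -1.0, -0.0], [0.001, 0.0, -1.0]]
contact_force: [0.8, -0.4, 3.2]
width: 0.005
grip_force: 1.5
```

```bash
python3 - <<'E'
from h import *
for _ in range(4):
    s=robot.state();print(s["t"],s["position"][2],s["contact_force"][2]);camera("side")
E
```

```text
11.9333 0.11177221386439688 3.1634834139375183
11.9833 0.11179043343387239 3.000068450235476
12.0333 0.11179112687230164 4.249061448995396
12.0833 0.11177388464629734 3.3076044800791635
```

Call:
move_arm(motion="0 0 0.02 0 0 0;0 0 0 0 0 0;0 0 0 0 0 0;0 0 0 0 0 0;0 0 0 0 0 0;0 0 0 0 0 0;0 0 0 0 0 0;0 0 0 0 0 0;0 0 0 0 0 0;0 0 0 0 0 0")

```text
t: 12.97
position: [0.4805, -0.4058, 0.1114]
orientation: [[1.0, -0.002, 0.001], [-0.002, -1.0, -0.0], [0.001, 0.0, -1.0]]
contact_force: [0.7, -0.0, 4.9]
width: 0.01
grip_force: 2.6
```

```bash
python3 - <<'E'
from h import *
for _ in range(8):
    s=robot.state();print(s["t"],s["position"][2],s["contact_force"][2]);camera("side")
E
```

```text
12.9667 0.11140012460271645 4.8804606992832165
13.0167 0.11138034145975052 4.798725234673848
13.0667 0.11142665620586034 5.610390179720214
13.1167 0.11139569134077917 4.62159368414247
13.1667 0.11140262010312552 5.00153810039902
13.2167 0.11138049727076023 6.13900879899851
13.2667 0.11140875079954544 5.083933398094812
13.3167 0.11139909855396787 5.250563055143785
```

The force is about 5 N, between 3.3 and 6.5, so the first stage is down and the second has not yielded. It has been held for over 1.3 s. Now the full press.

Call:
move_arm(motion="0 0 0.07 0 0 0;0 0 0.07 0 0 0;0 0 0.05 0 0 0;0 0 0 0 0 0;0 0 0 0 0 0;0 0 0 0 0 0")

```text
t: 13.87
position: [0.4805, -0.4058, 0.1068]
orientation: [[1.0, -0.001, 0.001], [-0.001, -1.0, -0.001], [0.001, 0.001, -1.0]]
contact_force: [-0.6, 2.5, 9.3]
width: 0.008
grip_force: 4.8
```

Call:
move_arm(motion="0 0 0.04 0 0 0;0 0 0.04 0 0 0;0 0 0 0 0 0;0 0 0 0 0 0;0 0 0 0 0 0")

```text
t: 14.28
position: [0.4806, -0.4059, 0.1059]
orientation: [[1.0, -0.001, 0.001], [-0.001, -1.0, -0.002], [0.001, 0.002, -1.0]]
contact_force: [-1.8, 3.7, 15.1]
width: 0.007
grip_force: 7.7
```

Call:
move_arm(motion="0 0 -0.2 0 0 0;0 0 -0.4 0 0 0;0 0 -0.6 0 0 0;0 0 -1 0 0 0;0 0 -1 0 0 0;0 0 -1 0 0 0;0 0 0 0 0 0;0 0 0 0 0 0;0 0 0 0 0 0")

```text
t: 15.03
position: [0.4792, -0.4049, 0.2271]
orientation: [[1.0, -0.002, -0.003], [-0.002, -1.0, 0.003], [-0.003, -0.003, -1.0]]
contact_force: [-0.6, -0.1, 0.3]
width: 0.003
grip_force: 0.0
```

Call:
move_arm(motion="-1 0 0 0 0 0;-1 0 0 0 0 0;0 0 0 0 0 0;0 0 0 0 0 0")

```text
t: 15.37
position: [0.4182, -0.405, 0.2271]
orientation: [[1.0, -0.003, -0.003], [-0.003, -1.0, 0.002], [-0.003, -0.002, -1.0]]
contact_force: [0.8, 0.0, -1.0]
width: 0.002
grip_force: 0.0
```

```bash
python3 - <<'E'
from h import *
s=robot.state();print(s["t"],s["position"],s["contact_force"])
c=camera("wrist");w=c["image"][20:220,0:400,::-1];save(c,"w5")
t=camera("side")["image"][160:330,250:400,::-1]
w=cv2.resize(w,(700,350));t=cv2.resize(t,(221,250))
t=cv2.copyMakeBorder(t,0,0,0,700-221,cv2.BORDER_CONSTANT)
cv2.imwrite("pics/end.png",cv2.vconcat([w,t]))
E
```

```text
15.3667 [ 0.41824169 -0.40502672  0.2271428 ] [ 0.78630452  0.02969749 -1.00044902]
```

View pics/end.png

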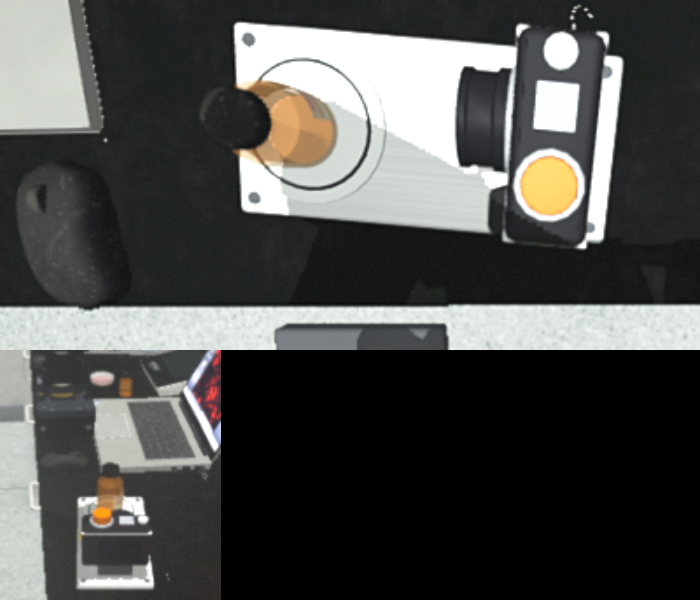

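The bottle stands in the circle (crop, cap at (235,118), seen obliquely). The button is up at (549,186), and the arm touches nothing.

```bash
python3 -c "
from bench import robot
print(robot.sign_off())"
```

```text
the job is handed in; nothing more can be done
None
```

I put the brown bottle upright in the stage's printed circle, held the release half-way for over a second, then pressed it fully (15 N, above the 11 N needed) and let it come back up. I handed the job in at about 15 s; sign-off gave no verdict, and I did not view the tell-tale tab or re-check the blue-capped bottle in a picture after the press.

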